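# Hold the moulded chocolate bar over its gift box

## Robot

A 6-joint arm with a two-finger parallel gripper is mounted at the origin on a cart in front of the work surface, level with it; the furniture and walls round the work are solid. World frame = base frame: x ahead of the robot, y to its left, z up, the work surface at z = 0. Lengths are in m, angles in degrees, forces in N, time in s.
With the tool pointing down it reaches from about 0.35 to 0.775 m from the base axis. Payload 7.3 kg.
Tool frame: the origin (TCP) lies at the very end of the fingers, on their centre line; the grasp point (between the pads) lies ctrl.pinch_z behind it (ctrl.pinch_z is the distance from the TCP to the grasp point, in m); z points along the fingers, y is the line along which they close (so a half turn about z gives the same grasp; the last joint's range is limited). The gripper opens to 92 mm and grips with 3 to 60 N. Pads are 19 mm wide; open, the fingers measure 130 mm over their backs; the gripper's body (75 mm by 190 mm) begins 47 mm behind the grasp point.
Start: joints at [61.192, 19.595, 87.324, -0, 73.075, -8.365], TCP at [0.183, 0.492, 0.227] pointing down, gripper open.
Joint ranges: [-145.02, 145.02], [-44.19, 115.74], [2.07, 154.8], [-57.11, 237.11], [16.16, 152.29], [-177.93, 177.93]. Speed limits (degrees/s): [147.25, 147.25, 180, 180, 180, 180].

## Interface

Orientations are given as [roll, pitch, yaw] about the fixed x, y, z axes, in that order (R = Rz(yaw) Ry(pitch) Rx(roll)).
In Python, from bench import ctrl gives the robot as it stands. The module is installed in compiled form; this text tells all that it offers.
- The arm moves only by the shell command python3 -m creep 'ROWS' [FORCE]. ROWS is JSON, a list of rows, each a list of 7 numbers: the opening in per cent of the stroke, from 0 (shut) to 100 (fully open), then the shift along the tool's x, y, z in units of 40 mm (1.0 is 40 mm), then the turn, a rotation vector about the tool's x, y, z in units of 6 degrees (1.0 is 6 degrees). A call has 1 to 20 rows; each row is the pose to reach, as a shift and turn from the pose commanded when the call began, along the tool's axes at that moment; what a row does not reach only later rows make up. A row lasts 1/10 s, in which the tool goes at most 50 mm and 8.59 degrees, less where a joint would pass 70% of its speed; a pose out of reach is approached as far as the arm can. A call with a gripper value outside its range is refused whole. The fingers move at their own pace and stop on an object; FORCE is the grip in N (left out, the last holds). Time passes only in rows, so rows that repeat a pose let the fingers close. It gives the time, the measured TCP pose, the force, the opening and the grip force at its end, in the units of the state.
- ctrl.get_state(): the state, without advancing time (a new reading comes with each control period).
- ctrl.grab_frame(name): name is "scene" or "top" or "wrist"; returns a dict with "image" (480x640x3 uint8, red, green, blue), "fx", "fy", "cx", "cy" (pixels), "dist" ([k1, k2, p1, p2, k3] as OpenCV has them; the pictures are not rectified), "cam_to_world" (4x4, takes a point from camera to world coordinates). Camera axes: x right, y up, looking along -z (the intrinsics and any distortion apply to the point x, -y, -z); pixel columns grow to the right and rows downward; lengths in m; the calibration is good to about 2 mm. A picture is of the moment at which its call begins. There is no depth.
- ctrl.close_job(): hands the job in; it is judged then, once.
Trained networks look in a picture, given as the dict that the camera call returned (one of the last four; its "shot" number tells which), for a name from the list of things; names that differ only in an ending like _2 or _b are one class to them, and where a whole thing is asked for, a point or a joint stands for the part that bears it (a point fixed in the world has none). Each returns a list of dicts, best first, with "confidence" (0 to 1); they miss things now and then, are a little off and sometimes report something else, mostly with a low value. They report only what shows in the picture. A call takes as long as a camera call.
- ctrl.boxes_of(query, picture): "bbox" ([centre column, centre row, width, height] as shares, 0 to 1, of the picture: columns of its width, rows of its height, round what is visible of it).
- ctrl.regions_of(query, picture): "mask" (480x640 bool, what is visible of it) and "bbox" ([centre column, centre row, width, height] as shares, 0 to 1, of the picture: columns of its width, rows of its height, round what is visible of it).
- ctrl.pinpoint(query, picture): "at" ([column, row] as shares, 0 to 1, of the picture: columns of its width, rows of its height: a listed point, or the origin of a listed thing).
The state is a dict: "time": time; "joints": joint angles; "dq": joint speeds; "joint_torque": joint torques, N m; "eef_pos": TCP position; "tcp_rot": TCP orientation; "force": force on the tool from outside, world axes, zero at the start; "wrist_torque": the same for the moment, N m; "width": finger opening in m; "grasp_force": force on a finger pad.
Only numpy, scipy, OpenCV 4.12 (cv2) and the standard library are available. Lean on these libraries where they do the work, as an engineer would, in place of code of your own. Each camera call takes 0.05 s, during which the arm holds its last target. There are 200 camera calls.

## Task

Lift the chocolate bar straight up out of the open mould, carry it over the top of the spice rack without disturbing the jars, and hold it still above the open red gift box, level, centred over the box and lined up with its long side, with its underside about 2 cm above the rim, so that I can slip a paper liner underneath. Never let the bar touch the box, and finish while still holding it there: do not put it down or let go.

Things in the scene. Friction and masses are not known exactly. Their poses are not given: they have to be found in the camera images.
- chocolate_bar: Dark brown bar of solid chocolate in five rounded segments, 104 long (its x axis) x 42 wide (y) x 38 high (z) mm, about 200 g, stiff and loose. Origin: centre of its underside, z up. At the start its lower 18 mm sit in the mould's cavity with 1.5 mm play all round and the upper 20 mm stand clear above the mould's face; the 42 mm width can be gripped there from above. Turning it by half a turn makes no difference.
- mould: Lower half of a two-part chocolate mould: white block 150 long (x) x 86 wide (y) x 26 high mm, fixed to the worktop, with an open cavity 107 x 45 mm, 18 mm deep, in the middle of its top (cavity floor 8 mm above the worktop), and a steel stud of diameter 10 and height 4 mm near each corner (66 mm along x and 34 mm along y from the centre). Origin: centre of its underside. It stands on one side of the spice rack, left or right.
- gift_box: Open red card gift box with gold bands, 148 long (x) x 82 wide (y) x 34 high mm, walls and floor 4 mm, fixed to the worktop. Origin: centre of its underside, so the rim is at 34 mm. The bar's length goes along the box's x axis, either way round. It stands on the other side of the spice rack from the mould.
- spice_rack: Low wooden rack, 200 long (x) x 60 wide (y) x 28 high mm, floor 6 mm, fixed between mould and gift box, three jars in a row along x, the tallest reaching 111 mm above the worktop. Origin: centre of its underside. Beware the wall microwave left of the work: front 0.57 m ahead of the robot base, right end 0.16 m to the left, underside 0.43 m above the worktop; draw the arm in to swing past it.
- spice_dark: Spice jar with a black cap, diameter 41, 105 mm high, loose in the rack's compartment nearest the robot. Origin: centre of its underside.
- spice_yellow: Spice jar with a yellow cap, diameter 42, 96 mm high, loose in the rack's middle compartment. Origin: centre of its underside.
- pepper: Clear pepper shaker with a grey cap, diameter 44, 90 mm high, loose in the rack's compartment farthest from the robot. Origin: centre of its underside.

How it is judged:
By the outcome, as a careful person would: the job done as asked, in the order asked, and still so for the second after the job is handed in, while the arm keeps its last pose, push and grip.
It also fails if it takes over 40 s, if anything falls off the work surface, if the arm or the gripper's body presses on something with over 40 N, if the wrist force passes 120 N, or if a joint passes its speed limit or range.

## Working session

There is one attempt and no reset: what is moved stays moved. The work goes in short steps, Python scripts to look and compute and a shell command to move; the robot and the scene stay as the last step left them, time stands still between calls to the robot, and variables do not carry over. Pictures are saved under pics/ and viewed, at most 10 in all, crops included, and the job is handed in when it is done.

```bash
mkdir -p pics; cat > h.py <<'E'
import numpy as np, cv2
from bench import ctrl
from scipy.spatial.transform import Rotation as R
def K(f): return np.array([[f['fx'],0,f['cx']],[0,f['fy'],f['cy']],[0,0,1.]])
def ray(f,uv):
    p=cv2.undistortPoints(np.array(uv,float).reshape(-1,1,2),K(f),np.array(f['dist'],float)).reshape(-1,2)
    d=np.c_[p[:,0],-p[:,1],-np.ones(len(p))]
    T=np.array(f['cam_to_world']); return T[:3,3],d@T[:3,:3].T
def onz(f,uv,z):
    o,d=ray(f,uv); return o+d*((z-o[2])/d[:,2])[:,None]
def save(f,n): cv2.imwrite('pics/'+n+'.png',f['image'][:,:,::-1])
def proj(f,P):
    T=np.linalg.inv(np.array(f['cam_to_world'])); p=np.array(P,float)@T[:3,:3].T+T[:3,3]
    p=p*[1,-1,-1]; return cv2.projectPoints(p,np.zeros(3),np.zeros(3),K(f),np.array(f['dist'],float))[0].reshape(-1,2)
def quad(m,f,z):
    c=max(cv2.findContours(m.astype('uint8'),0,1)[0],key=cv2.contourArea).reshape(-1,2)
    r=cv2.minAreaRect(onz(f,c,z)[:,:2].astype('float32')); return r
E
python3 - <<'E'
from h import *
s=ctrl.get_state(); print({k:np.round(v,3).tolist() for k,v in s.items()}, ctrl.pinch_z)
f=ctrl.grab_frame('top'); save(f,'top0'); print(np.round(f['cam_to_world'],3))
for n,z in [('chocolate_bar',.046),('mould',.026),('gift_box',.034),('spice_rack',.028),('spice_dark',.105),('pepper',.09)]:
    for r in ctrl.regions_of(n,f)[:1]: print(n,r['confidence'],np.round(r['bbox'],3),quad(r['mask'],f,z))
f=ctrl.grab_frame('scene'); save(f,'scene0')
E
```

```text
{'time': 0.0, 'joints': [61.191, 19.636, 87.379, -0.001, 73.075, -8.365], 'dq': [0.024, 0.039, 0.03, -0.029, -0.086, -0.02], 'joint_torque': [0.001, -43.123, -24.423, 0.072, 0.056, -0.0], 'eef_pos': [0.183, 0.492, 0.226], 'tcp_rot': [-179.911, -0.012, 159.556], 'force': [0.885, -0.766, 1.969], 'wrist_torque': [0.002, 0.05, -0.019], 'grasp_force': 0.0, 'width': 0.092} 0.0188
[[-0.026  0.996 -0.087  0.385]
 [-0.999 -0.024  0.022 -0.074]
 [ 0.02   0.088  0.996  0.899]
 [ 0.     0.     0.     1.   ]]
chocolate_bar 0.65 [0.361 0.509 0.044 0.129] ((0.4375630021095276, 0.0715600848197937), (0.10449060052633286, 0.04579242691397667), 7.379571914672852)
mould 0.57 [0.361 0.509 0.099 0.193] ((0.4386889338493347, 0.07225097715854645), (0.15017981827259064, 0.08798743784427643), 8.05843734741211)
gift_box 0.76 [0.623 0.478 0.09  0.189] ((0.4559258222579956, -0.21589723229408264), (0.1498594880104065, 0.0860130712389946), 2.763148546218872)
spice_rack 0.58 [0.487 0.48  0.076 0.244] ((0.4647120237350464, -0.07189136743545532), (0.2015819400548935, 0.0649152621626854), 4.954190731048584)
spice_dark 0.92 [0.497 0.55  0.042 0.054] ((0.39894211292266846, -0.07626353204250336), (0.03796349838376045, 0.039484187960624695), 88.54473114013672)
pepper 0.59 [0.484 0.395 0.036 0.073] ((0.5225244760513306, -0.06549525260925293), (0.040808387100696564, 0.04628487303853035), 88.62730407714844)
```

View pics/top0.png

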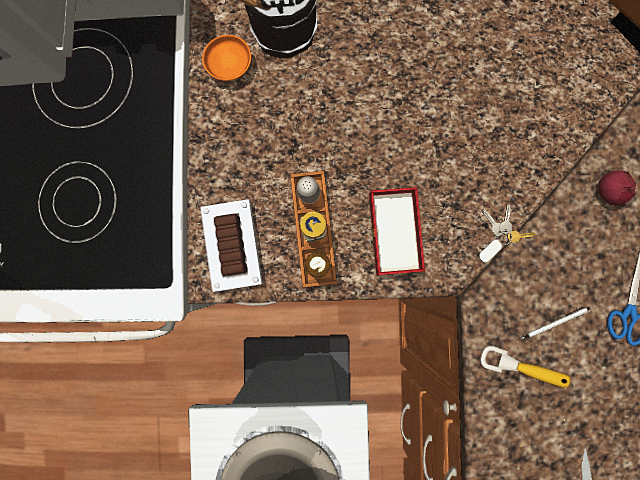

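View pics/scene0.png

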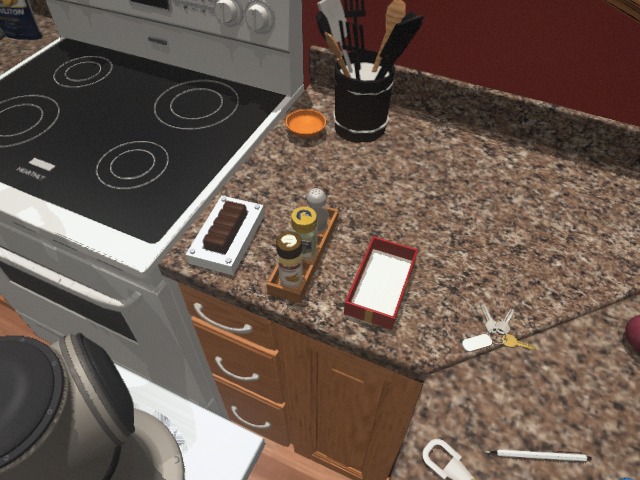

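```bash
cat >> h.py <<'E'
def go(p,yaw):
    s=ctrl.get_state(); Rc=R.from_euler('xyz',s['tcp_rot'],degrees=True)
    Rt=R.from_euler('xyz',[180,0,yaw],degrees=True)
    print('shift',np.round(Rc.inv().apply(np.array(p)-s['eef_pos'])/.04,3),'turn',np.round((Rc.inv()*Rt).as_rotvec(degrees=True)/6,3), 't',s['time'])
E
python3 -c "
from h import *
go([.438,.072,.2],188)"
```

```text
shift [-9.632 -7.613  0.667] turn [-1.000e-03 -0.000e+00 -4.741e+00] t 0.4
```

```bash
python3 -m creep '[[100,-0.2,-0.15,0,0,0,-0.1],[100,-0.6,-0.5,0,0,0,-0.3],[100,-1.2,-1,0.1,0,0,-0.6],[100,-1.8,-1.5,0.1,0,0,-0.9],[100,-2.4,-1.9,0.2,0,0,-1.2],[100,-3,-2.4,0.2,0,0,-1.5],[100,-3.6,-2.9,0.3,0,0,-1.8],[100,-4.2,-3.4,0.3,0,0,-2.1],[100,-4.8,-3.8,0.3,0,0,-2.4],[100,-5.4,-4.3,0.4,0,0,-2.7],[100,-6,-4.8,0.4,0,0,-3],[100,-6.6,-5.3,0.5,0,0,-3.3],[100,-7.2,-5.7,0.5,0,0,-3.6],[100,-7.8,-6.2,0.5,0,0,-3.9],[100,-8.4,-6.7,0.6,0,0,-4.2],[100,-9,-7.1,0.6,0,0,-4.5],[100,-9.4,-7.4,0.65,0,0,-4.65],[100,-9.6,-7.6,0.67,0,0,-4.74],[100,-9.63,-7.61,0.67,0,0,-4.74],[100,-9.63,-7.61,0.67,0,0,-4.74]]'
python3 - <<'E'
from h import *
s=ctrl.get_state(); print(s['eef_pos'],s['tcp_rot'],s['joints'],s['force'])
f=ctrl.grab_frame('wrist'); save(f,'w1')
for n,z in [('chocolate_bar',.046),('mould',.026)]:
    for r in ctrl.regions_of(n,f)[:1]: print(n,r['confidence'],np.round(r['bbox'],3),quad(r['mask'],f,z))
E
```

```text
time: 2.4
eef_pos: [0.4377, 0.072, 0.1999]
tcp_rot: [180.0, -0.0, -172.1]
force: [-0.5, 0.3, 0.3]
width: 0.0921
grasp_force: 0.0
[0.43772695 0.07195235 0.19992975] [ 1.79986396e+02 -5.84141102e-03 -1.72061258e+02] [-5.91829216e-01  1.25931763e+01  1.01763003e+02  1.38158324e-02
  6.56516165e+01 -9.85362670e+01] [-0.45359227  0.3274749   0.32955067]
chocolate_bar 0.66 [0.496 0.444 0.091 0.265] ((0.43485212326049805, 0.07325458526611328), (0.10428571701049805, 0.041812583804130554), 7.669600009918213)
mould 0.71 [0.501 0.428 0.173 0.372] ((0.43651533126831055, 0.07383771240711212), (0.1495780050754547, 0.0859704539179802), 7.720438480377197)
```

View pics/w1.png

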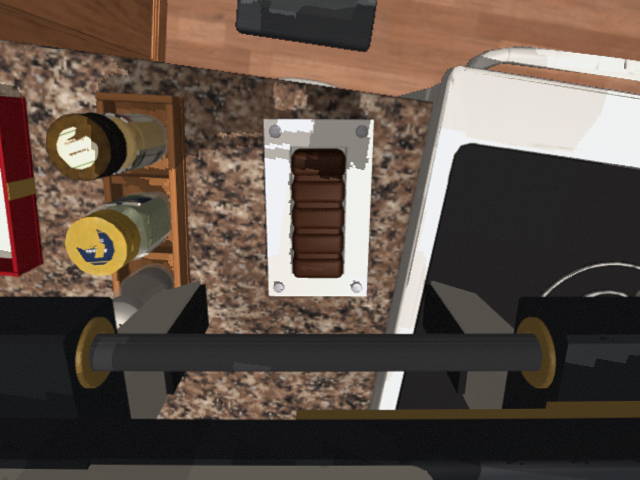

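```bash
python3 -c "
from h import *
go([.4355,.0735,.029],187.7)"
```

```text
shift [0.048 0.027 4.275] turn [0.002 0.001 0.056] t 2.55
```

```bash
python3 -m creep '[[100,0.05,0.03,0.3,0,0,0.06],[100,0.05,0.03,0.8,0,0,0.06],[100,0.05,0.03,1.3,0,0,0.06],[100,0.05,0.03,1.8,0,0,0.06],[100,0.05,0.03,2.3,0,0,0.06],[100,0.05,0.03,2.8,0,0,0.06],[100,0.05,0.03,3.2,0,0,0.06],[100,0.05,0.03,3.5,0,0,0.06],[100,0.05,0.03,3.75,0,0,0.06],[100,0.05,0.03,3.95,0,0,0.06],[100,0.05,0.03,4.1,0,0,0.06],[100,0.05,0.03,4.2,0,0,0.06],[100,0.05,0.03,4.26,0,0,0.06],[100,0.05,0.03,4.27,0,0,0.06],[100,0.05,0.03,4.27,0,0,0.06]]' 20 && python3 -m creep '[[80,0,0,0,0,0,0],[70,0,0,0,0,0,0],[60,0,0,0,0,0,0],[52,0,0,0,0,0,0],[48,0,0,0,0,0,0],[46,0,0,0,0,0,0],[44,0,0,0,0,0,0],[42,0,0,0,0,0,0],[38,0,0,0,0,0,0],[35,0,0,0,0,0,0],[30,0,0,0,0,0,0],[30,0,0,0,0,0,0],[30,0,0,0,0,0,0],[30,0,0,0,0,0,0]]' 20
```

```text
time: 4.05
eef_pos: [0.436, 0.0731, 0.0293]
tcp_rot: [180.0, 0.0, -172.4]
force: [0.4, 0.1, 0.0]
width: 0.0914
grasp_force: 0.0
time: 5.45
eef_pos: [0.4358, 0.0731, 0.0291]
tcp_rot: [180.0, 0.0, -172.4]
force: [0.1, 1.0, 0.8]
width: 0.0416
grasp_force: 20.0
```

```bash
python3 -m creep '[[30,0,0,-0.05,0,0,0],[30,0,0,-0.12,0,0,0],[30,0,0,-0.22,0,0,0],[30,0,0,-0.34,0,0,0],[30,0,0,-0.48,0,0,0],[30,0,0,-0.65,0,0,0],[30,0,0,-0.85,0,0,0],[30,0,0,-1.1,0,0,0],[30,0,0,-1.4,0,0,0],[30,0,0,-1.75,0,0,0],[30,0,0,-2.1,0,0,0],[30,0,0,-2.45,0,0,0],[30,0,0,-2.8,0,0,0],[30,0,0,-3.15,0,0,0],[30,0,0,-3.45,0,0,0],[30,0,0,-3.65,0,0,0],[30,0,0,-3.8,0,0,0],[30,0,0,-3.87,0,0,0],[30,0,0,-3.9,0,0,0],[30,0,0,-3.9,0,0,0]]' 20
python3 - <<'E'
from h import *
s=ctrl.get_state(); print(s['joints'])
f=ctrl.grab_frame('wrist'); save(f,'w2')
for r in ctrl.regions_of('chocolate_bar',f)[:1]: print(r['confidence'],quad(r['mask'],f,s['eef_pos'][2]+.017))
for r in ctrl.regions_of('mould',f)[:1]: print(r['confidence'],quad(r['mask'],f,.026))
f=ctrl.grab_frame('top')
for r in ctrl.regions_of('gift_box',f)[:1]: print(r['confidence'],quad(r['mask'],f,.034))
go([.456,-.216,.185],182.76)
E
```

```text
time: 7.45
eef_pos: [0.4357, 0.0731, 0.1849]
tcp_rot: [180.0, -0.0, -172.4]
force: [-0.2, -0.5, -2.6]
width: 0.0417
grasp_force: 20.0
[-4.36557712e-01  1.33879796e+01  1.03360622e+02  5.49545296e-03
  6.32819193e+01 -9.80737506e+01]
0.96 ((0.4099462330341339, 0.06921489536762238), (0.059477537870407104, 0.040786318480968475), 7.566513538360596)
0.67 ((0.39046886563301086, 0.06758596003055573), (0.05596906319260597, 0.08598468452692032), 7.590687274932861)
0.86 ((0.4563971161842346, -0.21600154042243958), (0.14748258888721466, 0.08490384370088577), 3.3331546783447266)
shift [ 4.570e-01 -7.231e+00 -5.000e-03] turn [ 0.001 -0.006  0.813] t 7.7
```

View pics/w2.png

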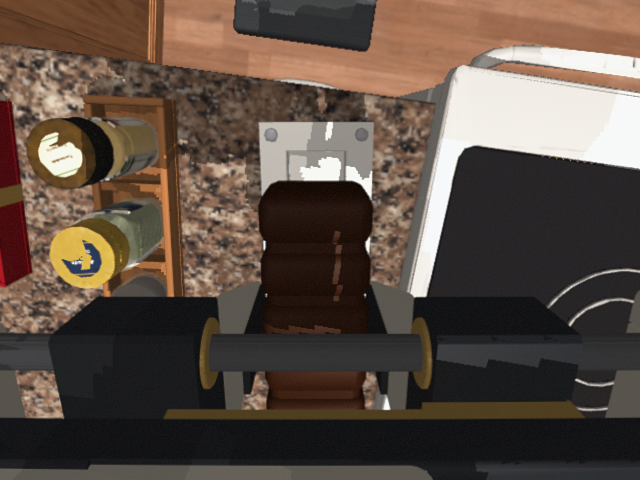

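The bar is held out of the mould (columns 260–370, row 185 down), and the jars at (60,150) and (85,250) stand undisturbed. Next I carry it over the rack.

```bash
python3 -m creep '[[30,0,-0.08,0,0,0,0],[30,0.02,-0.25,0,0,0,0.03],[30,0.03,-0.55,0,0,0,0.06],[30,0.06,-0.95,0,0,0,0.1],[30,0.09,-1.4,0,0,0,0.15],[30,0.12,-1.9,0,0,0,0.2],[30,0.15,-2.4,0,0,0,0.26],[30,0.18,-2.9,0,0,0,0.32],[30,0.21,-3.4,0,0,0,0.38],[30,0.25,-3.9,0,0,0,0.44],[30,0.28,-4.4,0,0,0,0.5],[30,0.31,-4.9,0,0,0,0.55],[30,0.34,-5.4,0,0,0,0.6],[30,0.37,-5.9,0,0,0,0.65],[30,0.4,-6.35,0,0,0,0.7],[30,0.43,-6.7,0,0,0,0.74],[30,0.44,-6.95,0,0,0,0.77],[30,0.45,-7.12,0,0,0,0.79],[30,0.46,-7.2,0,0,0,0.8],[30,0.46,-7.23,0,0,0,0.8]]' 20
python3 - <<'E'
from h import *
s=ctrl.get_state(); print(s['joints'])
f=ctrl.grab_frame('wrist'); save(f,'w3')
for r in ctrl.regions_of('chocolate_bar',f)[:1]: print(r['confidence'],quad(r['mask'],f,s['eef_pos'][2]+.017))
for r in ctrl.regions_of('gift_box',f)[:1]: print(r['confidence'],quad(r['mask'],f,.034))
f=ctrl.grab_frame('scene'); save(f,'s3')
E
```

```text
time: 9.7
eef_pos: [0.456, -0.2159, 0.1851]
tcp_rot: [180.0, -0.0, -177.2]
force: [0.6, 0.3, -1.9]
width: 0.0418
grasp_force: 20.0
[-3.40552343e+01  1.96944828e+01  9.42145436e+01  1.35972657e-02
  6.61079680e+01 -1.26901948e+02]
0.82 ((0.43003469705581665, -0.21758797764778137), (0.05946461111307144, 0.04061075299978256), 2.789249897003174)
0.69 ((0.40851089358329773, -0.22109726071357727), (0.05726467818021774, 0.08217912167310715), 2.944324493408203)
```

View pics/w3.png

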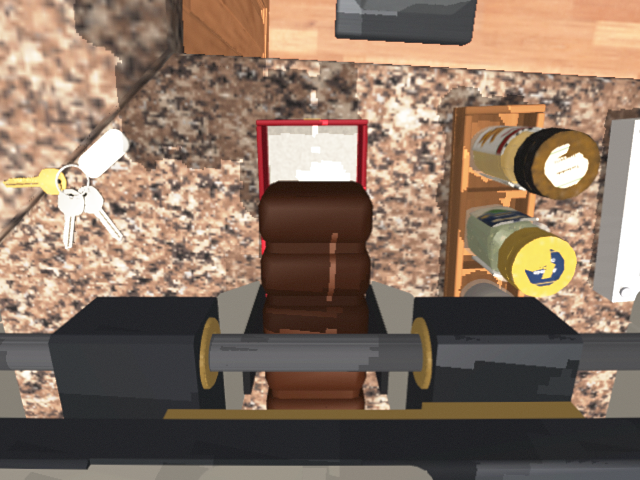

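View pics/s3.png

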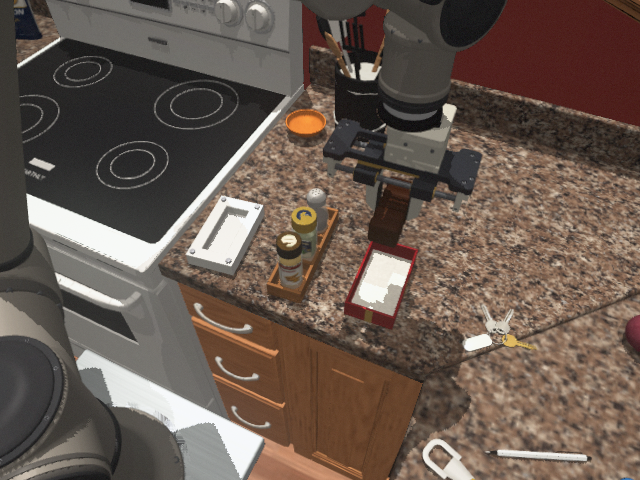

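The bar hangs level over the box: the near end is at rows 185–240 and the box's near edge at (313,122). The rack and jars look untouched. Next I lower it with a small sideways correction of about -2 mm in y.

```bash
python3 -m creep '[[30,0,-0.01,0.1,0,0,0],[30,0,-0.02,0.25,0,0,0],[30,0,-0.03,0.45,0,0,0],[30,0,-0.04,0.7,0,0,0],[30,0,-0.05,0.95,0,0,0],[30,0,-0.05,1.2,0,0,0],[30,0,-0.05,1.45,0,0,0],[30,0,-0.05,1.7,0,0,0],[30,0,-0.05,1.95,0,0,0],[30,0,-0.05,2.15,0,0,0],[30,0,-0.05,2.32,0,0,0],[30,0,-0.05,2.46,0,0,0],[30,0,-0.05,2.57,0,0,0],[30,0,-0.05,2.65,0,0,0],[30,0,-0.05,2.7,0,0,0],[30,0,-0.05,2.73,0,0,0],[30,0,-0.05,2.74,0,0,0],[30,0,-0.05,2.74,0,0,0]]' 20
python3 - <<'E'
from h import *
s=ctrl.get_state()
f=ctrl.grab_frame('wrist'); save(f,'w4')
for n,z in [('chocolate_bar',s['eef_pos'][2]+.017),('gift_box',.034)]:
  for r in ctrl.regions_of(n,f)[:1]:
    w=quad(r['mask'],f,z); print(n,r['confidence'],w)
for n in ('scene','top'):
  f=ctrl.grab_frame(n)
  for q in ('chocolate_bar','gift_box'):
    for r in ctrl.regions_of(q,f)[:1]: print(n,q,r['confidence'],r['bbox'])
  if n=='scene':
    c=cv2.resize(f['image'][150:350,270:510],None,fx=3,fy=3)
    # expected bar bottom outline (yellow), rim (cyan)
    y=np.deg2rad(2.9);Rz=np.array([[np.cos(y),-np.sin(y)],[np.sin(y),np.cos(y)]])
    def ol(cx,L,W,z,col):
        p=np.array([[1,1],[1,-1],[-1,-1],[-1,1]])*[L/2,W/2]@Rz.T+cx
        u=proj(f,np.c_[p,np.full(4,z)]); cv2.polylines(c,[np.int32((u-[270,150])*3)],True,col,1)
    e=s['eef_pos']; ol(e[:2],.104,.042,e[2]-.021,(255,255,0)); ol(e[:2],.148,.082,.034,(0,255,255))
    cv2.imwrite('pics/s4.png',c[:,:,::-1])
E
```

```text
time: 11.7
eef_pos: [0.4562, -0.218, 0.0756]
tcp_rot: [-180.0, 0.0, -177.2]
force: [0.9, -0.4, -1.8]
width: 0.0417
grasp_force: 20.0
chocolate_bar 0.78 ((0.4302334785461426, -0.21959012746810913), (0.059425052255392075, 0.0406683087348938), 2.4468910694122314)
scene chocolate_bar 0.64 [0.5994, 0.5385, 0.0666, 0.1354]
scene gift_box 0.63 [0.5954, 0.6152, 0.1111, 0.1496]
top chocolate_bar 0.69 [0.4827, 0.4008, 0.0356, 0.0621]
top gift_box 0.77 [0.5872, 0.423, 0.0272, 0.0585]
```

View pics/w4.png

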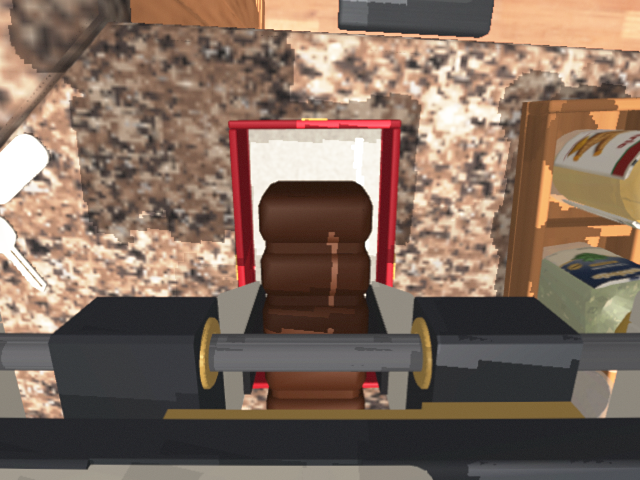

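View pics/s4.png

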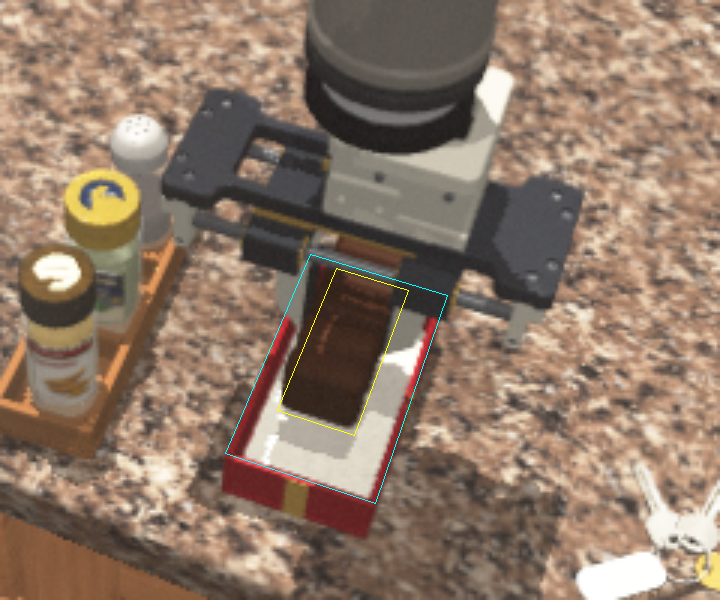

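```bash
python3 - <<'E'
from h import *
f=ctrl.grab_frame('wrist')
a=onz(f,[(229,122),(401,121),(236,250),(396,250)],.034); print(a.round(4)); print(a[:2].mean(0), np.linalg.norm(a[0]-a[1]))
b=onz(f,[(259,215),(372,215)],.087); print('bar widest', b.round(4), b.mean(0))
y=np.deg2rad(2.9)
print('centre', a[:2].mean(0)[:2]+.074*np.array([np.cos(y),np.sin(y)]), ctrl.get_state()['eef_pos'])
E
```

```text
[[ 0.3837 -0.2625  0.034 ]
 [ 0.3793 -0.1817  0.034 ]
 [ 0.4469 -0.2595  0.034 ]
 [ 0.4429 -0.1775  0.034 ]]
[ 0.38154279 -0.22209782  0.034     ] 0.08083454032265786
bar widest [[ 0.4152 -0.241   0.087 ]
 [ 0.4131 -0.1996  0.087 ]] [ 0.41415667 -0.22031473  0.087     ]
centre [ 0.45544803 -0.21835394] [ 0.45614079 -0.21795058  0.07551358]
```

```bash
python3 -m creep '[[30,0,0,0,0,0,0],[30,0,0,0,0,0,0],[30,0,0,0,0,0,0],[30,0,0,0,0,0,0],[30,0,0,0,0,0,0]]' 20 && python3 -c "
from bench import ctrl
print(ctrl.close_job())"
```

```text
time: 12.7
eef_pos: [0.4561, -0.218, 0.0755]
tcp_rot: [180.0, 0.0, -177.2]
force: [0.5, 0.1, -1.9]
width: 0.0416
grasp_force: 20.0
the job is handed in; nothing more can be done
None
```

The bar is held still and level over the gift box, centred to within about 1 mm and lined up with its long side, underside about 20 mm above the rim; the jars look undisturbed, and I handed the job in at 12.7 s.

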